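# Empty the grinding balls from the tipping pot into the tray

### The arm

A 6-joint arm with a two-finger parallel gripper is mounted at the origin on the work surface. World frame = base frame: x ahead of the robot, y to its left, z up, the work surface at z = 0. Lengths are in mm, angles in rad, forces in N, time in s.
With the tool pointing down it reaches from about 275 to 850 mm from the base axis. Payload 5.2 kg.
Tool frame: the origin (TCP) lies midway between the tips of the shut fingers; the grasp point (between the pads) lies 19 mm behind it (arm.tcp_to_grasp is the distance from the TCP to the grasp point, in mm); z points along the fingers, y is the line along which they close (so a half turn about z gives the same grasp; the last joint's range is limited). The gripper opens to 85 mm and grips with 20 to 120 N. Pads are 22 mm wide; open, the fingers measure 114 mm over their backs; the gripper's body (76 mm by 85 mm) begins 54 mm behind the grasp point. The pads swing forward as they close: fully open they stand 13 mm farther back than shut.
Start: joints at [1.024, 0.259, 1.535, -0, 1.348, -0.203], TCP at [185.365, 517.827, 231.31] pointing down, gripper open.
Joint ranges: [-3.14, 3.14], [-0.91, 2.08], [0.19, 2.58], [-1.22, 4.36], [0.22, 2.71], [-3.12, 3.12]. Speed limits (rad/s): [2.57, 2.57, 3.14, 3.14, 3.14, 3.14].

### API

Orientations are given as a 3x3 rotation matrix whose columns are the frame's x, y, z axes.
In Python, from plant import readout, get_image, camera_info, job_done, arm gives the robot as it stands.
- The arm moves only by the tool servo_tool, never from a script. Its argument "plan" is a list that holds one entry, the list of rows, each a list of 7 numbers: the shift along the tool's x, y, z in units of 40 mm (1.0 is 40 mm), then the turn, a rotation vector about the tool's x, y, z in rad, then the opening, from -1 (shut) to 1 (fully open). In form: [[[tx, ty, tz, rx, ry, rz, fingers], ...]]. A call has exactly 5 rows; each row is the pose to reach, as a shift and turn from the pose commanded when the call began, along the tool's axes at that moment; what a row does not reach only later rows make up. A row lasts 1/10 s, in which the tool goes at most 50 mm and 8.59 degrees, less where a joint would pass 70% of its speed; a pose out of reach is approached as far as the arm can. A call with a gripper value outside its range is refused whole. The fingers move at their own pace and stop on an object; "force" is the grip in N (left out, the last holds). Time passes only in rows, so rows that repeat a pose let the fingers close, or fill a call up. It gives the time, the measured TCP pose, the force, the opening and the grip force at its end, in the units of the state.
- readout.observe(): the state, without advancing time (a new reading comes with each control period).
- get_image(name): name is "side" or "top" or "wrist"; returns the picture (480x640x3 uint8, red, green, blue); there is no depth.
- camera_info(name): a dict with "vertical_fov" (degrees; the focal length in pixels is half the picture's height over the tangent of half this angle, whatever the lens; pixels are square), "cx", "cy" (the principal point, pixels), "dist_coeffs" ([k1, k2, p1, p2, k3] as OpenCV has them; the pictures are not rectified), "position" and "rotation" of the camera in the world. Camera axes: x right, y down, z forward; pixel columns grow to the right and rows downward; lengths in mm; the calibration is good to about 2 mm. A picture is of the moment at which its call begins: read the wrist's pose just before it. camera_info takes no time and is no camera call; for the wrist camera it gives the pose at the moment of the call.
- job_done(): hands the job in; it is judged then, once.
The state is a dict: "time": time; "joints": joint angles; "qvel": joint speeds; "effort": joint torques, N m; "eef_pos": TCP position; "eef_rot": TCP orientation; "wrist_force": force on the tool from outside, world axes, zero at the start; "ft_torque": the same for the moment, N m; "finger_gap": finger opening in mm; "grip_force": force on a finger pad.
Only numpy, scipy, OpenCV 4.12 (cv2) and the standard library are available. Lean on these libraries where they do the work, as an engineer would, in place of code of your own. Each camera call takes 0.05 s, during which the arm holds its last target. There are 200 camera calls.

### The job

Take the lid off the steel pot and lay it flat, knob up, on the cork pad, then wind the receiving tray fully home under the pot with the handwheel's crank (a full turn clockwise, to its stop; do not push or pull the tray itself). Then tip the pot with its lever so that all four ceramic balls fall into the tray, and swing the pot back fully upright. Let go of everything and leave the other things on the bench where they stand.

Things in the scene. Friction and masses are not known exactly. Their poses are not given: they have to be found in the camera images.
- station: fixed bench station on an aluminium base plate 180 x 620 x 10 mm; origin on the bench, x away from the robot, y to the robot's left along the rails, z up. Its pose differs each time. From right to left (-y to +y): handwheel on a grey gearbox, steel tray on rails, steel pot in a tipping cradle between two uprights (205 mm high, at x = +/-83, y = 200 mm)
- wheel (a joint): handwheel angle, rad. It starts between 0 and 0.7 and has an end stop at 7.2; it grows as the wheel turns clockwise seen by someone facing its front. It drives the tray through a rack, 22.2 mm of tray travel per rad; at 7.2 the tray is fully home. Friction only (about 0.12 N m, plus the tray's): it stays where it is left
- wheel_hub (a point): centre of the handwheel, 140 mm above the bench (station x -50, y -230 mm). Wheel 166 mm across, black rim 16 mm thick, three steel spokes. z of this frame is the wheel's axis, pointing out of its front: up and towards the robot, leaning 35 degrees from vertical in the station's x-z plane
- knob_grip (a point): gripping point of the black crank knob: a round handle 26 mm in diameter standing parallel to the wheel's axis at 70 mm from it, from 14 to 70 mm in front of the rim's middle plane; this point is 46 mm in front of it. The knob spins freely on its pin. At wheel angle 0 it is at the wheel's uppermost, farthest point (station +x side); it then moves to the robot's right (-y)
- lamp_bar (a point): middle of a fixed lamp bar above the handwheel, 413 mm above the bench, 25 to 40 mm thick, running along the station's y from y -370 (a vertical post, x -10 mm) to its free end at y -110 mm. It bars a vertical gripper from following the whole circle of the crank knob; one leaning with the wheel's axis passes in front of it
- tray_floor (a point): centre of the inner floor of the open steel tray, 140 (x) x 160 (y) mm, walls 3 mm thick and 45 mm high overall, floor 37 mm above the bench. It slides along the station's y (this point at station y -60 mm at wheel angle 0, +100 mm when home, under the pot's pouring side)
- tray (a joint): position of the tray on its rails, m: 0 at wheel angle 0, 0.16 fully home, towards the pot (+y). Driven by the handwheel
- cradle (a joint): tilt of the cradle with the pot, rad: 0 upright (stop), 2.0 fully tipped (stop), mouth turned towards the tray (station -y) and down. Friction of about 0.35 N m holds it where it is left; it takes about 3 to 5 N at the lever. The balls roll out by 1.8 or so
- pivot (a point): the cradle's pivot, on the pot's axis, 180 mm above the bench (station x 0, y 200 mm); the pivot axis runs along this frame's x, the station's x. The pot is fixed in the cradle
- lever_grip (a point): grip point of the lever: a level black bar, 20 mm in diameter, free to spin on its pin, parallel to the pivot axis and 130 mm from it, on the robot's side of the pot (station x -115 to -190 mm; this point x -150). Pot upright: 99 mm above and 84 mm left (+y) of the pivot; tipping swings it over the top to 35 mm above and 125 mm right (-y) of it. The frame turns with the cradle
- pot_rim (a point): centre of the mouth of the stainless steel pot: outer diameter 112 mm, wall 4 mm, 120 mm tall, rim 235 mm above the bench when upright
- lid: loose steel lid resting on the pot: a disc 120 mm in diameter and 6 mm thick with a 92 mm plug 6 mm deep under it and a round black knob; about 0.15 kg; origin at the centre of the plug's underside, z up. Set down, it stands on the plug
- lid_knob (a point): middle of the lid's knob, 39 mm above the lid's origin; knob 30 mm in diameter, 34 mm tall (22 to 56 mm above the origin), on a stem 18 mm in diameter
- pad: round cork pad fixed to the bench in front of the station, 136 mm in diameter, 6 mm thick; origin at the centre of its underside
- ball0_center (a point): centre of one of the four white ceramic grinding balls, 30 mm in diameter, 50 g, that start in the pot under the lid
- ball1_center (a point): centre of one of the four white ceramic grinding balls, 30 mm in diameter, 50 g, that start in the pot under the lid
- ball2_center (a point): centre of one of the four white ceramic grinding balls, 30 mm in diameter, 50 g, that start in the pot under the lid
- ball3_center (a point): centre of one of the four white ceramic grinding balls, 30 mm in diameter, 50 g, that start in the pot under the lid
- spanner: bystander, loose: steel spanner 170 mm long lying on the bench at the right front; origin under its middle
- wash_bottle: bystander, loose: white bottle 68 mm across, 170 mm tall, standing at the right; origin under its middle
- beaker: bystander, loose: glass beaker 72 mm across, 110 mm tall, behind the station; origin under its middle
- jar: bystander, loose: brown glass jar 68 mm across, 100 mm tall, behind the station; origin under its middle
- foam_box: bystander, loose: white box 110 x 130 x 70 mm at the left front; origin under its middle
- clamp_head: bystander, loose: aluminium clamp head 90 mm long lying at the left; origin under its middle
There are look-alikes about, which are no part of the job. There is more than one size of the pad; the one meant has the size given above.

How it is judged:
By the outcome, as a careful person would: the job done as asked, in the order asked, and still so for the second after the job is handed in, with the robot touching nothing.
It also fails if it takes over 72 s, if anything falls off the work surface, if the arm or the gripper's body presses on something with over 40 N, if the wrist force passes 120 N, or if a joint passes its speed limit or range.

## Working session

There is one attempt and no reset: what is moved stays moved. The work goes in short steps, Python scripts to look and compute and a tool call to move; the robot and the scene stay as the last step left them, time stands still between calls to the robot, and variables do not carry over. Pictures are saved under pics/ and viewed, at most 10 in all, crops included, and the job is handed in when it is done.

Besides the shell and the picture viewer there is one more tool, called after "Emit:" as name(argument=value, ...), one argument or row to a line, values as JSON. servo_tool: Moves the arm, as the interface text tells. Its arguments: {"type":"object","properties":{"plan":{"type":"array","items":{"type":"array","items":{"type":"array","items":{"type":"number"}}}},"force":{"type":"number"}},"required":["plan"]}

```bash
ls; mkdir -p pics
python3 - <<'E'
from plant import readout,get_image,camera_info
import cv2,numpy as np
for n in("side","top"):
    cv2.imwrite(f"pics/{n}0.png",get_image(n)[:,:,::-1]); c=camera_info(n);print(n,c)
print(camera_info("wrist"))
s=readout.observe();print(s["time"],s["eef_rot"],s["finger_gap"])
E
```

```text
pics
side {'vertical_fov': 50.16803498727451, 'cx': 318.7784145666567, 'cy': 234.0573878282105, 'dist_coeffs': array([-0.08819865,  0.        ,  0.        ,  0.        ,  0.        ]), 'position': array([-132.99925372,  788.82728036, 1489.21195537]), 'rotation': array([[-0.7851404 , -0.4808863 ,  0.39026007],
       [-0.6190822 ,  0.59203157, -0.51598048],
       [ 0.01708166, -0.64672018, -0.76253605]])}
top {'vertical_fov': 53.12106993836598, 'cx': 324.5537942848425, 'cy': 239.38471727487195, 'dist_coeffs': array([-0.09675036,  0.        ,  0.        ,  0.        ,  0.        ]), 'position': array([ 228.23448927,  -65.16231678, 1490.08689795]), 'rotation': array([[-0.02723147, -0.9796631 ,  0.19879299],
       [-0.99956603,  0.02892068,  0.00559812],
       [-0.0112335 , -0.19855427, -0.98002551]])}
{'vertical_fov': 63.257000685317884, 'cx': 312.83262728670087, 'cy': 234.92699443448146, 'dist_coeffs': array([-0.00619518,  0.        ,  0.        ,  0.        ,  0.        ]), 'position': array([113.99843566, 542.62499382, 373.42773705]), 'rotation': array([[ 0.33634308,  0.89998951,  0.27729445],
       [ 0.94173881, -0.32106969, -0.10021108],
       [-0.00115808,  0.29484425, -0.95554462]])}
0.1 [[-9.41480378e-01  3.37066638e-01 -8.82703776e-04]
 [ 3.37067611e-01  9.41479367e-01 -1.42384885e-03]
 [ 3.51115446e-04 -1.63805661e-03 -9.99998597e-01]] 85.7031481041893
```

View pics/top0.png

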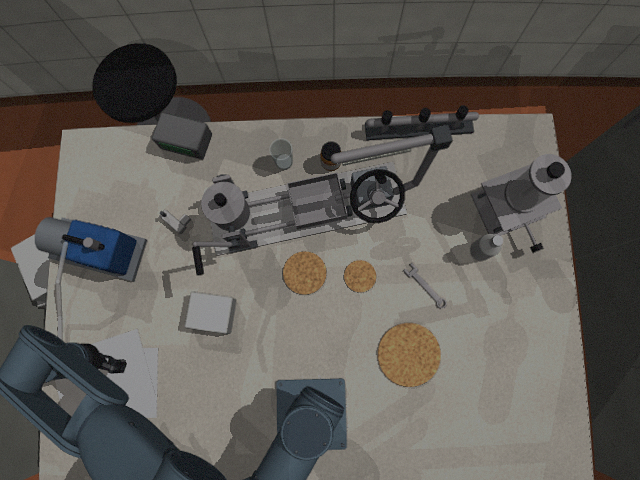

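View pics/side0.png

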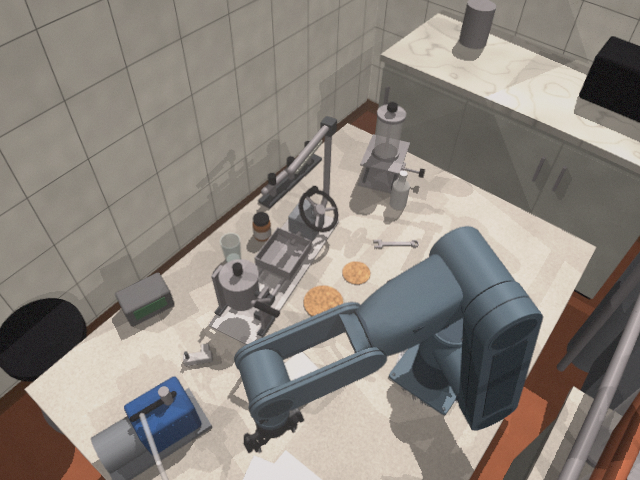

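The top view shows three cork pads at (304,272), (360,276) and (408,355). The pot and lid are at (222,203), with the knob at about (220,199). The handwheel is at (377,195), the lever bar at (198,260), and the lamp bar runs from (335,157) to (440,138). The device at the right (535,190) is a look-alike. I'll measure the pads and enlarge the station.

```bash
cat > h.py <<'E'
import numpy as np,cv2
from plant import readout,get_image,camera_info
def K(c):
    f=240/np.tan(np.radians(c["vertical_fov"])/2); return np.array([[f,0,c["cx"]],[0,f,c["cy"]],[0,0,1]])
def proj(c,P):
    R=c["rotation"].T; return cv2.projectPoints(np.float64(P).reshape(-1,3),cv2.Rodrigues(R)[0],-R@c["position"],K(c),c["dist_coeffs"])[0][:,0]
def ray(c,uv,z):
    p=cv2.undistortPoints(np.float64(uv).reshape(-1,1,2),K(c),c["dist_coeffs"])[:,0]
    d=np.c_[p,np.ones(len(p))]@c["rotation"].T
    return c["position"]+d*((z-c["position"][2])/d[:,2])[:,None]
E
python3 - <<'E'
from h import *
im=cv2.imread("pics/top0.png");c=camera_info("top")
hsv=cv2.cvtColor(im,cv2.COLOR_BGR2HSV)
m=cv2.inRange(hsv,(8,90,90),(25,255,255)); m[:230]=0;m[400:]=0
m=cv2.morphologyEx(m,cv2.MORPH_CLOSE,np.ones((5,5)))
for k in cv2.findContours(m,0,2)[0]:
    if cv2.contourArea(k)>300:
        w=ray(c,k[:,0,:],6);(x,y),r=cv2.minEnclosingCircle(np.float32(w[:,:2]));print(k[:,0].mean(0),x,y,2*r, 2*np.sqrt(cv2.contourArea(np.float32(w[:,:2]))/np.pi))
cv2.imwrite("pics/crop1.png",cv2.resize(im[110:310,170:450],(800,571),interpolation=cv2.INTER_CUBIC))
s=cv2.imread("pics/side0.png");cv2.imwrite("pics/crop2.png",cv2.resize(s[170:350,180:350],(755,800))[0:600] if 0 else cv2.resize(s[110:350,170:350],(450,600)))
E
```

```text
[407.93478261 355.56521739] 167.0870819091797 -301.5324401855469 190.7347412109375 187.35500704137772
[359.22 274.96] 410.7315673828125 -162.98916625976562 99.55769348144531 96.29663199543165
[303.7962963  271.05555556] 426.4649963378906 9.418959617614746 134.5584259033203 131.1682882605789
[ 18.20512821 245.84615385] 550.6576538085938 968.4578247070312 153.0788116455078 95.15394264126094
```

View pics/crop1.png

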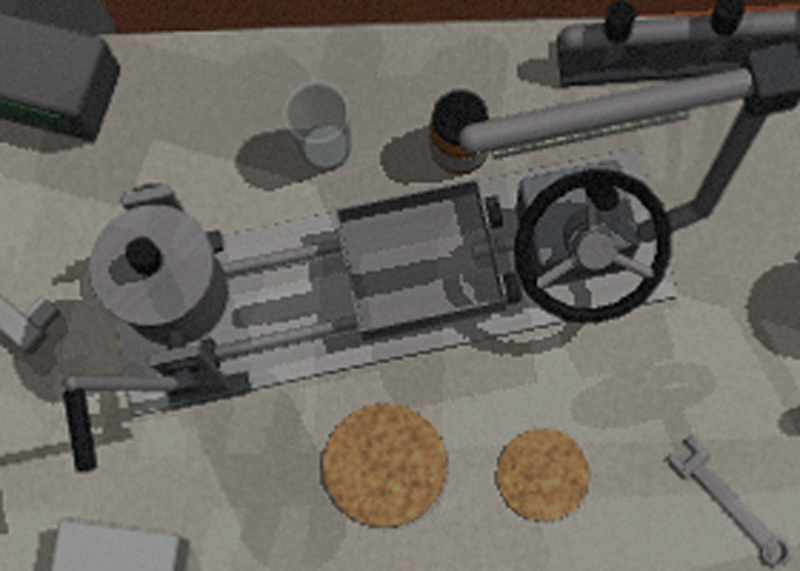

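View pics/crop2.png

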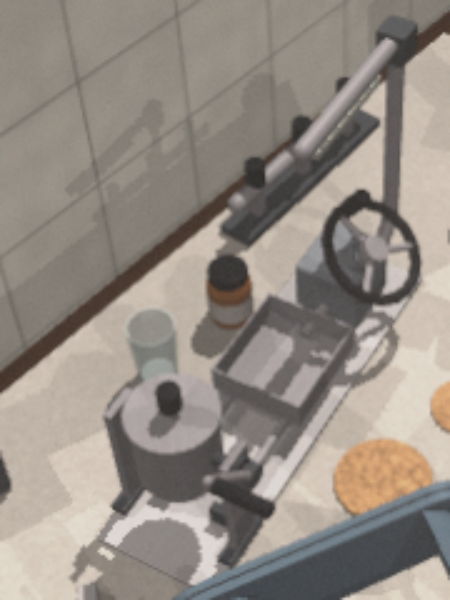

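Pad (304,272) measures about 133 mm, so it matches the 136 mm pad. The others are about 97 mm and 188 mm. In crop1 it sits at (384,465), clean and between the station and the robot. Next I'll fit the station pose from keypoints.

```bash
cat > fit.py <<'E'
from h import *
from scipy.optimize import least_squares
ct,cs=camera_info("top"),camera_info("side")
a=np.radians(35); ax=np.array([-np.sin(a),0,np.cos(a)]); up=np.array([np.cos(a),0,np.sin(a)]); hub=np.array([-50,-230,140.])
def W(p,P):
    c,s=np.cos(p[2]),np.sin(p[2]); return np.atleast_2d(P)@np.array([[c,-s,0],[s,c,0],[0,0,1]]).T+[p[0],p[1],0]
def knob(th,d): return hub+70*(np.cos(th)*up+np.sin(th)*np.array([0,-1,0]))+d*ax
pts=[(0,(593.5,245),hub),(0,(76,392),(-115,284,279)),(0,(86,468),(-190,284,279)),(0,(152,266),(0,200,241)),(0,(146,252),(0,200,276)),
(0,(463,135),(-10,-110,413)),(0,(676,297),(-90,-310,10)),
(1,(172,416),(0,200,241)),(1,(370,248),hub),(1,(302,157),(-10,-110,413))]
obs=np.array([np.array(u)/([2.857,2.5][k])+[170,110] for k,u,_ in pts])
kobs=[(0,np.array((601,188))/2.857+[170,110]),(1,np.array((356,202))/2.5+[170,110])]
def res(p):
    r=[proj([ct,cs][k],W(p,P))[0] for k,_,P in pts]
    q=[proj([ct,cs][k],W(p,knob(p[3],55)))[0]-u for k,u in kobs]
    return np.r_[(np.array(r)-obs).ravel(),np.ravel(q)]
if __name__=="__main__":
    s=least_squares(res,[650,0,0.1,.2],loss="soft_l1");p=s.x
    print(np.round(p,3));print(np.round(res(p).reshape(-1,2),1).tolist())
    for n,P in dict(lidknob=(0,200,268),lever=(-150,284,279),hub=hub,knobg=knob(p[3],46)).items(): print(n,W(p,P)[0].round(1))
E
python3 fit.py
```

```text
[6.33013e+02 2.05020e+01 2.00000e-01 8.00000e-02]
[[-0.6, -0.6], [-0.8, -0.3], [0.7, 1.1], [-0.7, -1.1], [-1.5, 0.2], [3.0, 0.0], [-6.0, -0.8], [0.7, -2.5], [0.6, 0.3], [0.2, -3.0], [-0.6, 1.3], [0.8, -1.5]]
lidknob [593.3 216.5 268. ]
lever [429.6 269.1 279. ]
hub [ 629.7 -214.8  140. ]
knobg [ 661.  -214.2  217.7]
```

```bash
cat >> h.py <<'E'
from scipy.spatial.transform import Rotation as Ro
def down(yaw,lean=0): # closing (tool y) along world yaw of station y; lean about it
    c,s=np.cos(yaw),np.sin(yaw); y=np.array([-s,c,0]); z=np.array([c*np.sin(lean),s*np.sin(lean),-np.cos(lean)]); return np.c_[np.cross(y,z),y,z]
def rel(P,R=None,P0=None,R0=None):
    s=readout.observe(); P0=s["eef_pos"] if P0 is None else P0; R0=np.array(s["eef_rot"]) if R0 is None else R0
    t=R0.T@(np.array(P)-P0)/40; r=np.zeros(3) if R is None else Ro.from_matrix(R0.T@R).as_rotvec()
    return t.round(3),r.round(3)
E
python3 -c "
from h import *
print(rel((300,518,360),down(.2)));print(rel((593,217,390),down(.2)));print(rel((300,430,380),down(.2)))"
```

```text
(array([-2.698,  0.977, -3.239]), array([-0.002, -0.001, -0.544]))
(array([-12.131,  -3.64 ,  -3.985]), array([-0.002, -0.001, -0.544]))
(array([-3.44 , -1.095, -3.736]), array([-0.002, -0.001, -0.544]))
```

Emit:
servo_tool(
  plan=[
    [[-0.7,-0.2,-0.75,0,0,-0.11,1],[-1.4,-0.4,-1.5,0,0,-0.22,1],[-2.1,-0.6,-2.25,0,0,-0.33,1],[-2.8,-0.9,-3.0,0,0,-0.44,1],[-3.44,-1.1,-3.74,0,0,-0.544,1]],
  ],
)

```text
time: 0.6
eef_pos: [300.7, 428.8, 381.8]
eef_rot: [[-0.979, -0.203, -0.0], [-0.203, 0.979, -0.001], [0.001, -0.001, -1.0]]
wrist_force: [1.3, 0.3, 0.2]
finger_gap: 85.6
grip_force: 0.0
```

```bash
python3 -c "
from h import *
s=readout.observe();print(s['eef_pos'],s['joints'],s['time']);print(rel((593,217,390),down(.2)))"
```

```text
[300.68649525 428.76805113 381.80321304] [ 7.46173875e-01  1.54467709e-01  1.30784639e+00 -2.14538389e-04
  1.68006874e+00 -1.02917837e+00] 0.6
(array([-6.08 , -6.668, -0.204]), array([-0.001, -0.001,  0.005]))
```

Emit:
servo_tool(
  plan=[
    [[-0.6,-0.7,0,0,0,0,1],[-1.2,-1.4,0,0,0,0,1],[-1.8,-2.1,-0.1,0,0,0,1],[-2.4,-2.8,-0.1,0,0,0,1],[-3.0,-3.5,-0.1,0,0,0,1]],
  ],
)

```text
time: 1.1
eef_pos: [446.4, 315.6, 384.7]
eef_rot: [[-0.98, -0.199, -0.001], [-0.199, 0.98, -0.0], [0.001, 0.0, -1.0]]
wrist_force: [0.0, 0.3, -0.4]
finger_gap: 85.0
grip_force: 0.0
```

Emit:
servo_tool(
  plan=[
    [[-0.5,-0.8,0,0,0,0,1],[-1.0,-1.6,-0.1,0,0,0,1],[-1.5,-2.4,-0.1,0,0,0,1],[-1.9,-3.1,-0.1,0,0,0,1],[-1.9,-3.1,-0.1,0,0,0,1]],
  ],
)

```text
time: 1.6
eef_pos: [547.0, 206.8, 387.3]
eef_rot: [[-0.981, -0.194, -0.002], [-0.194, 0.981, -0.002], [0.002, -0.001, -1.0]]
wrist_force: [0.0, 0.2, -0.1]
finger_gap: 85.4
grip_force: 0.0
```

```bash
python3 -c "
from h import *
c=camera_info('wrist');im=get_image('wrist')[:,:,::-1];cv2.imwrite('pics/w1.png',im)
import pickle;pickle.dump(c,open('w1.pkl','wb'))
s=readout.observe();print(s['eef_pos'],s['joints'],s['time']);print(proj(c,[(593.3,216.5,285),(593,216.5,241),(429.6,269,279)]))"
```

```text
[545.64173132 208.57609585 387.59374322] [ 1.74374144e-01  2.73340858e-01  1.14417475e+00 -1.46503365e-04
  1.72635149e+00 -1.59332504e+00] 1.65
[[313.91147986 300.24145459]
 [313.89793492 275.01823045]
 [453.91264911  67.13333423]]
```

View pics/w1.png

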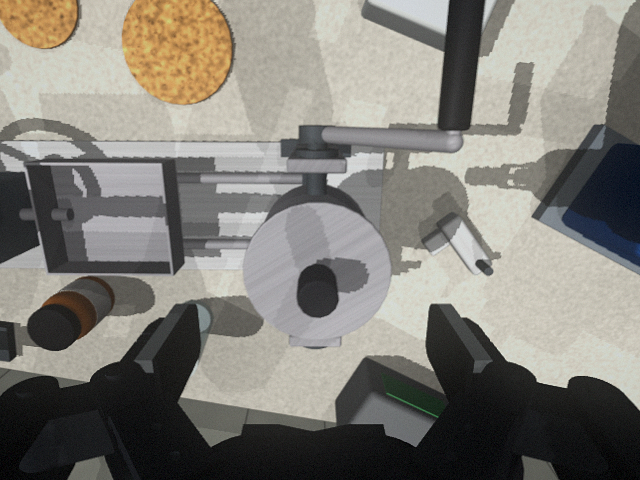

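The wrist view shows the lid disc centred at (317,270), with the knob top at about (318,295). The lever bar's inner end is at (454,130), and the pad is at (178,49). I'll refine the poses from these.

```bash
cat > fit2.py <<'E'
from fit import *
import pickle
cw=pickle.load(open('w1.pkl','rb'))
L=[((317.5,270),(0,200,241)),((318,296),(0,200,285)),((454,127),(-115,284,279))]
def res2(p): return np.r_[res(p)[[*range(0,10),*range(14,24)]]*1.0, (1.5*(proj(cw,W(p,[P for _,P in L]))-[u for u,_ in L])).ravel()]
s=least_squares(res2,[633,20,.2,.08],loss="soft_l1");p=s.x
if __name__=="__main__":
    print(np.round(p,3));print(np.round(res2(p).reshape(-1,2),1).tolist())
    for n,P in dict(lid=(0,200,241),lever=(-150,284,279),hub=hub,knobg=knob(p[3],46)).items(): print(n,W(p,P)[0].round(1))
    print(ray(cw,[(317.5,270)],241),ray(cw,[(318,296)],285),ray(cw,[(178,49)],6),ray(cw,[(454,127)],279))
    l=W(p,(0,200,0))[0]; print(rel((l[0],l[1],330),down(p[2])))
E
python3 fit2.py
```

```text
[6.30316e+02 2.29200e+01 1.99000e-01 1.10000e-01]
[[-1.4, 0.4], [-1.9, 0.6], [-0.4, 2.1], [-1.7, -0.2], [-2.5, 1.1], [0.7, -1.6], [0.9, 1.1], [0.4, -2.2], [-0.7, 2.3], [1.4, -1.1], [-0.0, 4.7], [0.2, 2.6], [-0.7, -3.2]]
lid [590.8 219.  241. ]
lever [427.2 271.7 279. ]
hub [ 626.7 -212.4  140. ]
knobg [ 658.2 -213.9  217.6]
[[588.19240389 218.47366579 241.        ]] [[589.57304345 218.64006239 285.        ]] [[428.70167415  13.59440974   6.        ]] [[462.69401291 279.3127262  279.        ]]
(array([-1.162,  0.034,  1.437]), array([-0.   , -0.002, -0.002]))
```

Emit:
servo_tool(
  plan=[
    [[-0.6,0.02,0.2,0,0,0,1],[-1.14,0.03,0.8,0,0,0,1],[-1.14,0.03,1.7,0,0,0,1],[-1.14,0.03,2.6,0,0,0,1],[-1.14,0.03,3.44,0,0,0,1]],
  ],
)

```text
time: 2.15
eef_pos: [587.9, 221.8, 249.5]
eef_rot: [[-0.98, -0.2, -0.001], [-0.2, 0.98, 0.0], [0.001, 0.001, -1.0]]
wrist_force: [0.2, 0.2, -1.3]
finger_gap: 85.3
grip_force: 0.0
```

Emit:
servo_tool(
  plan=[
    [[0,0,0,0,0,0,-1],[0,0,0,0,0,0,-1],[0,0,0,0,0,0,-1],[0,0,0,0,0,0,-1],[0,0,0,0,0,0,-1]],
  ],
  force=40,
)

```text
time: 2.65
eef_pos: [590.3, 220.9, 254.3]
eef_rot: [[-0.98, -0.199, 0.005], [-0.199, 0.98, 0.001], [-0.005, 0.0, -1.0]]
wrist_force: [-0.3, 0.5, 6.5]
finger_gap: 29.0
grip_force: 39.9
```

Emit:
servo_tool(
  plan=[
    [[0,0,-0.5,0,0,0,-1],[0,0,-1.2,0,0,0,-1],[0.4,-0.35,-2,0,0,0,-1],[1.2,-1.05,-2,0,0,0,-1],[2.0,-1.7,-2,0,0,0,-1]],
  ],
)

```text
time: 3.15
eef_pos: [524.2, 137.3, 332.9]
eef_rot: [[-0.98, -0.2, 0.003], [-0.2, 0.98, -0.0], [-0.003, -0.001, -1.0]]
wrist_force: [-0.6, -0.2, -1.4]
finger_gap: 28.9
grip_force: 39.8
```

Emit:
servo_tool(
  plan=[
    [[0.8,-0.7,0,0,0,0,-1],[1.6,-1.4,0,0,0,0,-1],[2.3,-2.0,0.2,0,0,0,-1],[3.0,-2.6,1.0,0,0,0,-1],[3.0,-2.6,2.0,0,0,0,-1]],
  ],
)

```text
time: 3.65
eef_pos: [426.5, 9.3, 252.9]
eef_rot: [[-0.981, -0.195, 0.005], [-0.195, 0.981, -0.003], [-0.005, -0.004, -1.0]]
wrist_force: [1.3, 0.0, -2.8]
finger_gap: 29.0
grip_force: 40.0
```

```bash
python3 -c "
from h import *
s=readout.observe();print(s['eef_pos'],s['joints'],s['time'],s['finger_gap']);print(rel((427.5,11.5,75),down(.199)),rel((427.5,11.5,33),down(.199)))
c=camera_info('wrist');im=get_image('wrist')[:,:,::-1];cv2.imwrite('pics/w2.png',im)
print(proj(c,[(427.5,11.5,6)]))
"
```

```text
[426.53690965   9.26895084 252.92003268] [-2.39588998e-01  1.22619361e-02  1.77171905e+00 -1.66936447e-03
  1.35174184e+00 -2.00677380e+00] 3.65 28.963489580349265
(array([-0.014,  0.068,  4.448]), array([-0.004,  0.005, -0.002])) (array([-0.009,  0.072,  5.498]), array([-0.004,  0.005, -0.002]))
[[315.85833449 192.92587784]]
```

View pics/w2.png

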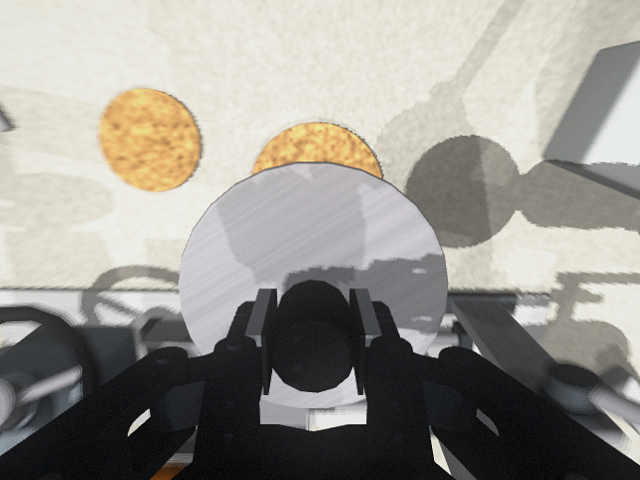

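Pad arc top is at (318,122), so its centre is about (318,191), within 2 mm of the prediction. I'll lower the lid.

Emit:
servo_tool(
  plan=[
    [[-0.02,0.09,1.0,0,0,0,-1],[-0.02,0.09,2.0,0,0,0,-1],[-0.02,0.09,3.0,0,0,0,-1],[-0.02,0.09,4.0,0,0,0,-1],[-0.02,0.09,4.8,0,0,0,-1]],
  ],
)

```text
time: 4.2
eef_pos: [427.9, 16.2, 58.6]
eef_rot: [[-0.98, -0.199, 0.0], [-0.199, 0.98, 0.0], [-0.0, 0.0, -1.0]]
wrist_force: [1.1, -0.0, -1.0]
finger_gap: 29.0
grip_force: 40.2
```

Emit:
servo_tool(
  plan=[
    [[0,0,0.3,0,0,0,-1],[0,0,0.5,0,0,0,-1],[0,0,0.68,0,0,0,-1],[0,0,0.72,0,0,0,-1],[0,0,0.72,0,0,0,-1]],
  ],
)

```text
time: 4.7
eef_pos: [428.5, 15.8, 31.4]
eef_rot: [[-0.98, -0.199, 0.002], [-0.199, 0.98, -0.0], [-0.002, -0.001, -1.0]]
wrist_force: [-0.7, -0.3, -1.7]
finger_gap: 29.1
grip_force: 40.4
```

Emit:
servo_tool(
  plan=[
    [[0,-0.05,0.05,0,0,0,-1],[0,-0.05,0.1,0,0,0,-1],[0,-0.05,0.12,0,0,0,-1],[0,-0.05,0.12,0,0,0,-1],[0,-0.05,0.12,0,0,0,-1]],
  ],
)

```text
time: 5.2
eef_pos: [429.0, 15.4, 30.1]
eef_rot: [[-0.98, -0.198, 0.004], [-0.198, 0.98, 0.002], [-0.004, 0.001, -1.0]]
wrist_force: [-11.5, 12.2, 46.9]
finger_gap: 28.9
grip_force: 46.5
```

Emit:
servo_tool(
  plan=[
    [[0,0.04,-0.09,0,0,0,-1],[0,0.04,-0.09,0,0,0,-1],[0,0.04,-0.09,0,0,0,0],[0,0.04,-0.09,0,0,0,0.5],[0,0.04,-0.09,0,0,0,0.5]],
  ],
)

```text
time: 5.7
eef_pos: [427.4, 15.3, 29.0]
eef_rot: [[-0.98, -0.199, -0.001], [-0.199, 0.98, 0.0], [0.001, 0.0, -1.0]]
wrist_force: [-0.2, 0.9, -0.9]
finger_gap: 64.2
grip_force: 0.0
```

Emit:
servo_tool(
  plan=[
    [[0,0,0,0,0,0,1],[0,0,-0.3,0,0,0,1],[0,0,-0.9,0,0,0,1],[0,0,-1.8,0,0,0,1],[0,0,-2.8,0,0,0,1]],
  ],
)

```text
time: 6.2
eef_pos: [426.4, 15.6, 141.6]
eef_rot: [[-0.98, -0.199, -0.003], [-0.199, 0.98, 0.001], [0.003, 0.001, -1.0]]
wrist_force: [0.7, 0.4, 1.2]
finger_gap: 85.2
grip_force: 0.0
```

Emit:
servo_tool(
  plan=[
    [[0,0,-1.0,0,0,0,1],[0,0,-2.0,0,0,0,1],[0,0,-3.0,0,0,0,1],[0,0,-4.0,0,0,0,1],[0,0,-4.5,0,0,0,1]],
  ],
)

```text
time: 6.7
eef_pos: [428.5, 15.2, 324.8]
eef_rot: [[-0.98, -0.199, 0.005], [-0.199, 0.98, -0.001], [-0.004, -0.002, -1.0]]
wrist_force: [0.2, 0.7, -0.2]
finger_gap: 85.2
grip_force: 0.0
```

```bash
python3 -c "
from h import *
s=readout.observe();print(s['eef_pos'],s['joints'],s['time'],s['finger_gap'])
cv2.imwrite('pics/w3.png',get_image('wrist')[:,:,::-1])
from fit2 import *
R=down(p[2],a)
for d in (46,130,200): print(d,rel(W(p,knob(p[3],d))[0]+R[:,2]*18.7,R), W(p,knob(p[3],d))[0]+R[:,2]*18.7)
"
```

```text
[428.45702395  15.21727217 324.78735916] [-2.25895724e-01 -2.01361876e-02  1.63051961e+00 -1.06948029e-05
  1.52629819e+00 -1.99682310e+00] 6.7 85.16241463956511
46 (array([-4.712, -6.736,  3.174]), array([-0.003, -0.603,  0.002])) [ 668.73874908 -211.81765533  202.26931216]
130 (array([-3.521, -6.74 ,  1.445]), array([-0.003, -0.603,  0.002])) [ 621.50620307 -221.32762545  271.07808388]
200 (array([-2.528e+00, -6.744e+00,  3.000e-03]), array([-0.003, -0.603,  0.002])) [ 582.14574806 -229.25260055  328.41872698]
```

View pics/w3.png

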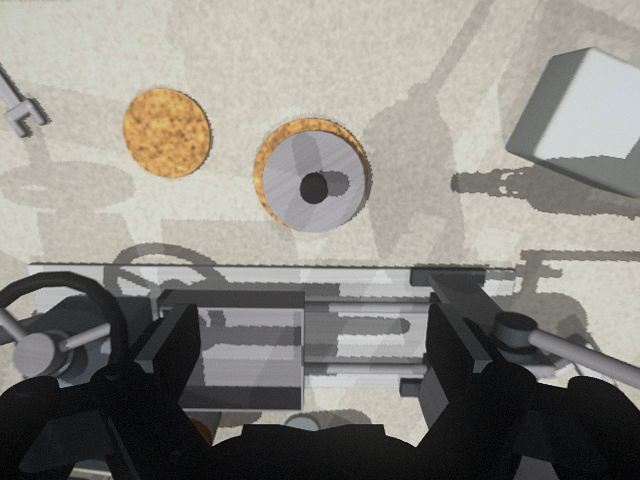

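The picture shows the lid flat and knob up on the 136 mm pad: lid (314,183), pad (311,176). Next is the handwheel.

Emit:
servo_tool(
  plan=[
    [[-0.3,-0.85,0,0,-0.12,0,1],[-0.6,-1.7,0,0,-0.24,0,1],[-0.9,-2.6,0,0,-0.36,0,1],[-1.2,-3.5,0,0,-0.48,0,1],[-1.5,-4.4,0,0,-0.603,0,1]],
  ],
)

```text
time: 7.25
eef_pos: [521.6, -146.7, 321.7]
eef_rot: [[-0.804, -0.198, 0.561], [-0.163, 0.98, 0.111], [-0.571, -0.002, -0.821]]
wrist_force: [-0.2, 1.0, 0.1]
finger_gap: 85.9
grip_force: 0.0
```

```bash
python3 -c "
from fit2 import *
s=readout.observe();print(s['eef_pos'],s['joints'],s['time'])
R=down(p[2],a)
for d in (120,200): print(d,rel(W(p,knob(p[3],d))[0]+R[:,2]*18.7,R))
"
```

```text
[ 521.5959637  -146.70340008  321.72828383] [-0.82423648 -0.09432261  1.85948208  0.57734483  1.10168265 -2.78931882] 7.25
120 (array([-0.981, -2.319,  2.482]), array([-0.002, -0.003,  0.002]))
200 (array([-0.976, -2.323,  0.482]), array([-0.002, -0.003,  0.002]))
```

Emit:
servo_tool(
  plan=[
    [[-0.2,-0.46,0.1,0,0,0.14,1],[-0.4,-0.93,0.2,0,0,0.28,1],[-0.6,-1.4,0.3,0,0,0.42,1],[-0.8,-1.86,0.4,0,0,0.56,1],[-0.98,-2.32,0.48,0,0,0.7,1]],
  ],
)

```text
time: 7.75
eef_pos: [582.2, -228.2, 326.5]
eef_rot: [[-0.744, 0.373, 0.555], [0.512, 0.851, 0.113], [-0.43, 0.368, -0.824]]
wrist_force: [-0.5, -0.1, 0.7]
finger_gap: 85.0
grip_force: 0.0
```

```bash
python3 -c "
from fit2 import *
s=readout.observe();print(s['eef_pos'],s['joints'],s['time'])
c=camera_info('wrist');pickle.dump(c,open('w4.pkl','wb'))
cv2.imwrite('pics/w4.png',get_image('wrist')[:,:,::-1])
print(proj(c,W(p,[knob(p[3],70),hub,hub+ax*8])))
"
```

```text
[ 582.15584382 -228.22256054  326.53682557] [-0.84600183  0.09063263  1.65998539  0.5728269   1.13105503 -2.09071723] 7.75
[[313.51459962 234.23258147]
 [265.17497121 140.7195417 ]
 [263.94712086 141.28347402]]
```

View pics/w4.png

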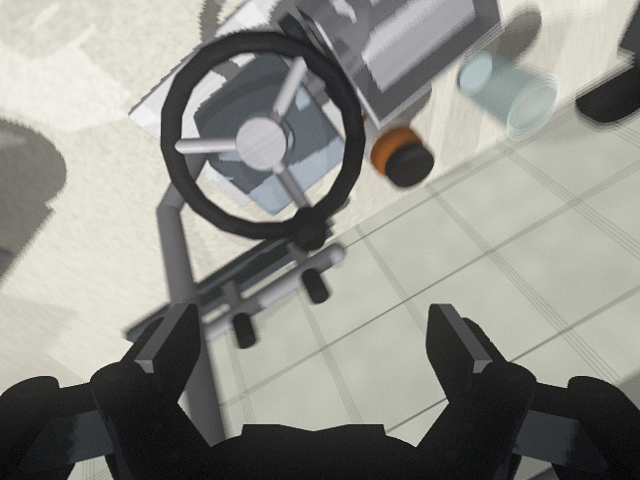

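The wrist view shows the wheel hub at (262,143), the rim spanning x 160–365, and the crank knob at (310,234). All are within 3 px of the prediction, so I'll descend along the axis.

```bash
cat > wh.py <<'E'
from fit2 import *
c4=pickle.load(open('w4.pkl','rb'))
e=ray # hub correction from wrist view: shift ~ -2.3 mm along tool y there
R4=np.array([[-0.744,.373,.555],[.512,.851,.113],[-.43,.368,-.824]])
def K_(th,d): return W(p,knob(th,d))[0]-2.3*R4[:,1]+down(p[2],a)[:,2]*18.7
E
python3 -c "
from wh import *
R=down(p[2],a)@Ro.from_euler('z',.7).as_matrix()
for d in (110,48): print(rel(K_(p[3],d),R))
"
```

```text
(array([ 2.200e-02, -2.000e-03,  2.203e+00]), array([-0.006, -0.005, -0.014]))
(array([0.014, 0.008, 3.753]), array([-0.006, -0.005, -0.014]))
```

Emit:
servo_tool(
  plan=[
    [[0,0,0.9,0,0,0,1],[0.01,0,1.8,0,0,0,1],[0.01,0,2.6,0,0,0,1],[0.01,0,3.3,0,0,0,1],[0.01,0,3.7,0,0,0,1]],
  ],
)

```text
time: 8.3
eef_pos: [663.5, -209.2, 202.2]
eef_rot: [[-0.748, 0.368, 0.553], [0.506, 0.855, 0.115], [-0.43, 0.366, -0.825]]
wrist_force: [-0.0, -0.1, -0.4]
finger_gap: 85.4
grip_force: 0.0
```

Emit:
servo_tool(
  plan=[
    [[0,0,0,0,0,0,-1],[0,0,0,0,0,0,-1],[0,0,0,0,0,0,-1],[0,0,0,0,0,0,-1],[0,0,0,0,0,0,-1]],
  ],
  force=50,
)

```text
time: 8.8
eef_pos: [663.8, -211.6, 207.5]
eef_rot: [[-0.744, 0.368, 0.557], [0.505, 0.856, 0.111], [-0.436, 0.364, -0.823]]
wrist_force: [-4.5, -1.4, 4.9]
finger_gap: 24.3
grip_force: 48.7
```

```bash
python3 -c "
from wh import *
s=readout.observe();print(s['eef_pos'],s['joints'],s['time'],s['wrist_force'])
R0=np.array(s['eef_rot']); P0=s['eef_pos']
ex=K_(p[3],48);print(R0.T@(P0-ex))
# angle from actual pos
st=W([0,0,-p[2]],P0-R0[:,2]*18.7-[p[0],p[1],0]+2.3*R4[:,1])[0]-hub
th0=np.arctan2(-st[1],st@up);print('th0',th0,np.hypot(st[1],st@up),st@ax)
for k in range(0,26): 
    t=th0+.3*k; print(k,round(t,2),(R0.T@(K_(t,48)-K_(th0,48))/40).round(3))
"
```

```text
[ 663.83700085 -211.59101643  207.50194456] [-0.70403305  0.29756029  1.70704936  0.63960588  0.84133775 -2.13910966] 8.8 [-4.50397279 -1.38391538  4.89475094]
[ 1.45399099  2.60543545 -5.014943  ]
th0 0.0672359979247318 70.44919233102894 53.00579500759528
0 0.07 [0. 0. 0.]
1 0.37 [-0.242 -0.464  0.002]
2 0.67 [-0.336 -0.978  0.004]
3 0.97 [-0.273 -1.498  0.007]
4 1.27 [-0.06  -1.975  0.011]
5 1.57 [ 0.284 -2.369  0.014]
6 1.87 [ 0.73  -2.643  0.017]
7 2.17 [ 1.237 -2.773  0.02 ]
8 2.47 [ 1.759 -2.747  0.022]
9 2.77 [ 2.251 -2.568  0.023]
10 3.07 [ 2.667 -2.252  0.023]
11 3.37 [ 2.972 -1.827  0.022]
12 3.67 [ 3.138 -1.331  0.02 ]
13 3.97 [ 3.149 -0.808  0.017]
14 4.27 [ 3.006 -0.305  0.014]
15 4.57 [2.72  0.133 0.01 ]
16 4.87 [2.318 0.467 0.007]
17 5.17 [1.834 0.667 0.004]
18 5.47 [1.314e+00 7.150e-01 1.000e-03]
19 5.77 [ 0.802  0.608 -0.   ]
20 6.07 [ 0.345  0.354 -0.001]
21 6.37 [-0.017 -0.024  0.   ]
22 6.67 [-0.251 -0.492  0.002]
23 6.97 [-0.336 -1.008  0.004]
24 7.27 [-0.265 -1.526  0.007]
25 7.57 [-0.044 -2.     0.011]
```

Emit:
servo_tool(
  plan=[
    [[-0.242,-0.464,-0.05,0,0,0,-1],[-0.336,-0.978,-0.08,0,0,0,-1],[-0.273,-1.498,-0.08,0,0,0,-1],[-0.06,-1.975,-0.08,0,0,0,-1],[0.284,-2.369,-0.08,0,0,0,-1]],
  ],
)

```text
time: 9.3
eef_pos: [619.1, -286.4, 167.2]
eef_rot: [[-0.745, 0.368, 0.556], [0.507, 0.855, 0.114], [-0.433, 0.366, -0.824]]
wrist_force: [11.7, 3.4, -13.4]
finger_gap: 24.2
grip_force: 51.4
```

```bash
cat > th.py <<'E'
from wh import *
s=readout.observe();print(s['time'],s['joints'].round(2),s['wrist_force'].round(1),s['finger_gap'])
R0=np.array(s['eef_rot']); P0=s['eef_pos']
st=W([0,0,-p[2]],P0-R0[:,2]*18.7-[p[0],p[1],0]+2.3*R4[:,1])[0]-hub
print('th',np.arctan2(-st[1],st@up)%(2*np.pi),np.hypot(st[1],st@up),st@ax)
E
python3 th.py
```

```text
9.3 [-0.87  0.35  1.74  0.71  0.87 -2.36] [ 11.7   3.4 -13.4] 24.245616466658944
th 1.5826999524709577 69.29979869261801 53.66658781764117
```

Emit:
servo_tool(
  plan=[
    [[0.446,-0.274,0.05,0,0,0,-1],[0.953,-0.404,0.05,0,0,0,-1],[1.475,-0.378,0.05,0,0,0,-1],[1.967,-0.199,0.05,0,0,0,-1],[2.383,0.117,0.05,0,0,0,-1]],
  ],
)

```text
time: 9.8
eef_pos: [550.9, -233.3, 127.4]
eef_rot: [[-0.744, 0.369, 0.557], [0.508, 0.854, 0.113], [-0.434, 0.367, -0.823]]
wrist_force: [25.6, 3.0, -10.9]
finger_gap: 24.4
grip_force: 50.7
```

Emit:
servo_tool(
  plan=[
    [[0.305,0.425,0,0,0,0,-1],[0.471,0.921,0,0,0,0,-1],[0.482,1.444,0,0,0,0,-1],[0.339,1.947,0,0,0,0,-1],[0.053,2.385,0,0,0,0,-1]],
  ],
)

```text
time: 10.3
eef_pos: [584.2, -151.2, 161.0]
eef_rot: [[-0.745, 0.37, 0.555], [0.507, 0.855, 0.111], [-0.434, 0.364, -0.824]]
wrist_force: [10.8, -7.3, -15.3]
finger_gap: 24.2
grip_force: 52.2
```

```bash
python3 th.py
```

```text
10.3 [-0.72  0.19  1.99  0.75  0.71 -2.31] [ 10.8  -7.3 -15.3] 24.234745272209686
th 4.563497286469685 70.91217315376316 52.85734712950922
```

Emit:
servo_tool(
  plan=[
    [[-0.402,0.334,0.03,0,0,0,-1],[-0.886,0.534,0.05,0,0,0,-1],[-1.406,0.582,0.05,0,0,0,-1],[-1.918,0.475,0.05,0,0,0,-1],[-2.375,0.221,0.05,0,0,0,-1]],
  ],
)

```text
time: 10.8
eef_pos: [659.2, -192.3, 206.7]
eef_rot: [[-0.746, 0.366, 0.557], [0.504, 0.857, 0.111], [-0.436, 0.363, -0.823]]
wrist_force: [-19.0, -3.8, 8.9]
finger_gap: 24.4
grip_force: 56.0
```

Emit:
servo_tool(
  plan=[
    [[-0.362,-0.378,0,0,0,0,-1],[-0.596,-0.846,0,0,0,0,-1],[-0.67,-1.2,0,0,0,0,-1],[-0.681,-1.362,0,0,0,0,-1],[-0.68,-1.5,0,0,0,0,-1]],
  ],
)

```text
time: 11.3
eef_pos: [656.7, -257.2, 196.4]
eef_rot: [[-0.745, 0.367, 0.557], [0.505, 0.856, 0.112], [-0.435, 0.365, -0.823]]
wrist_force: [-12.3, 2.9, 11.0]
finger_gap: 24.6
grip_force: 55.8
```

```bash
python3 th.py; python3 -c "
from wh import *
R0=down(p[2],a)@Ro.from_euler('z',.7).as_matrix()
for t in (7.05,7.1,7.15,7.2,7.25,7.3): print(t,(R0.T@(K_(t,48)-K_(7.05,48))/40).round(3))"
```

```text
11.3 [-0.78  0.34  1.68  0.66  0.87 -2.22] [-12.3   2.9  11. ] 24.606900392879627
th 0.7576846642842758 69.94341368905988 53.129382261212555
7.05 [0. 0. 0.]
7.1 [ 0.008 -0.087  0.   ]
7.15 [ 0.02  -0.174  0.   ]
7.2 [ 0.037 -0.26   0.   ]
7.25 [ 0.058 -0.345  0.   ]
7.3 [ 0.083 -0.428  0.   ]
```

Emit:
servo_tool(
  plan=[
    [[0.01,-0.09,0,0,0,0,-1],[0.02,-0.17,0,0,0,0,-1],[0.03,-0.22,0,0,0,0,-1],[0.04,-0.26,0,0,0,0,-1],[0.04,-0.28,0,0,0,0,-1]],
  ],
)

```text
time: 11.8
eef_pos: [651.7, -265.3, 192.0]
eef_rot: [[-0.745, 0.367, 0.557], [0.505, 0.856, 0.112], [-0.436, 0.365, -0.823]]
wrist_force: [-10.8, 3.0, 11.9]
finger_gap: 24.5
grip_force: 55.7
```

```bash
python3 th.py; python3 -c "
from h import *
s=readout.observe();print(np.array(s['eef_rot']).T@s['wrist_force'])"
```

```text
11.8 [-0.8   0.34  1.68  0.67  0.88 -2.24] [-10.8   3.   11.9] 24.47950425871781
th 0.907099707928824 69.81646621130248 53.20664137288303
[  4.3376158    2.96558757 -15.4639178 ]
```

Emit:
servo_tool(
  plan=[
    [[0.01,-0.03,0,0,0,0,-1],[0.015,-0.06,0,0,0,0,-1],[0.02,-0.08,0,0,0,0,-1],[0.02,-0.1,0,0,0,0,-1],[0.02,-0.1,0,0,0,0,-1]],
  ],
)

```text
time: 12.3
eef_pos: [651.3, -265.8, 191.7]
eef_rot: [[-0.745, 0.364, 0.56], [0.505, 0.855, 0.116], [-0.437, 0.369, -0.821]]
wrist_force: [-4.1, 10.9, 13.9]
finger_gap: 24.3
grip_force: 55.5
```

```bash
python3 th.py; python3 -c "
from h import *
s=readout.observe();print(np.array(s['eef_rot']).T@s['wrist_force'])"
```

```text
12.3 [-0.8   0.34  1.68  0.68  0.88 -2.25] [-4.1 10.9 13.9] 24.294377330776936
th 0.9189999060514845 69.79811801215995 53.231690988218595
[  2.48037136  12.99275506 -12.40238939]
```

Emit:
servo_tool(
  plan=[
    [[-0.01,0.05,0,0,0,0,-1],[-0.01,0.05,0,0,0,0,0],[-0.01,0.05,0,0,0,0,0.5],[-0.01,0.05,0,0,0,0,1],[-0.01,0.05,-0.4,0,0,0,1]],
  ],
)

```text
time: 12.8
eef_pos: [641.6, -267.7, 199.7]
eef_rot: [[-0.747, 0.368, 0.553], [0.507, 0.854, 0.115], [-0.43, 0.367, -0.825]]
wrist_force: [0.8, 0.5, -0.1]
finger_gap: 80.9
grip_force: 0.0
```

Emit:
servo_tool(
  plan=[
    [[0,0,-0.9,0,0,0,1],[0,0,-1.8,0,0,0,1],[0,0,-2.7,0,0,0,1],[0,0,-3.6,0,0,0,1],[0,0,-4.5,0,0,0,1]],
  ],
)

```text
time: 13.3
eef_pos: [540.8, -289.0, 351.8]
eef_rot: [[-0.745, 0.368, 0.556], [0.506, 0.855, 0.112], [-0.434, 0.365, -0.824]]
wrist_force: [0.8, -0.4, 0.3]
finger_gap: 85.3
grip_force: 0.0
```

```bash
python3 -c "
from fit2 import *
s=readout.observe();print(s['eef_pos'],s['joints'],s['time'],s['finger_gap'],s['wrist_force'])
cv2.imwrite('pics/top5.png',cv2.resize(get_image('top')[110:310,170:450,::-1],(800,571)))
print(rel((460,-80,400),down(p[2]))); print(rel((427,272,400),down(p[2])))
"
```

```text
[ 540.75985186 -288.98735022  351.79004401] [-0.99771541  0.08775633  1.6023626   0.58692438  1.26184309 -2.19729575] 13.3 85.30630308322407 [ 0.83020366 -0.42258009  0.27789564]
(array([ 3.68 ,  4.166, -1.438]), array([ 0.203,  0.584, -0.675]))
(array([ 8.724, 11.409, -0.975]), array([ 0.203,  0.584, -0.675]))
```

View pics/top5.png

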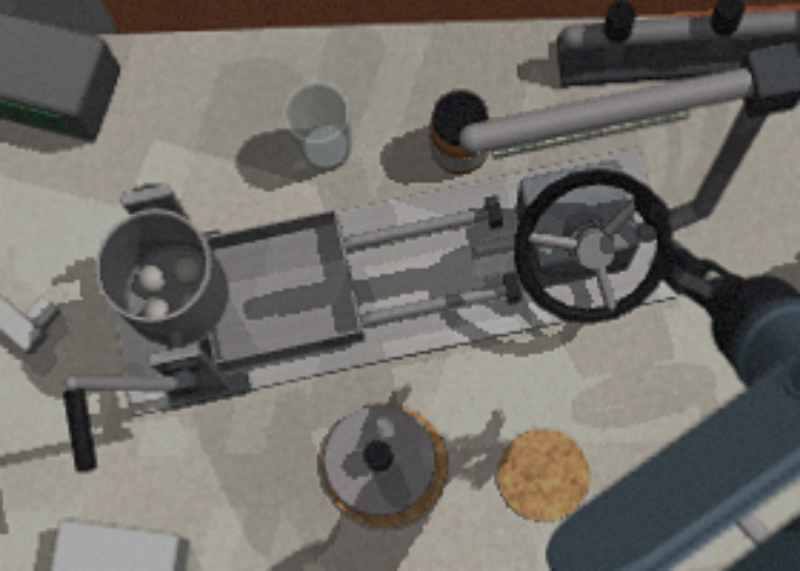

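The top view shows the tray home beside the pot (walls from crop x 215 to 360), the balls still in the pot, and the lid flat on the pad at crop (378,457). Next is the lever.

Emit:
servo_tool(
  plan=[
    [[0.7,0.8,-0.28,0.03,0.088,-0.1,1],[1.4,1.6,-0.56,0.06,0.176,-0.2,1],[2.1,2.4,-0.84,0.09,0.264,-0.3,1],[2.8,3.2,-1.12,0.12,0.352,-0.4,1],[3.5,4.0,-1.4,0.152,0.438,-0.506,1]],
  ],
)

```text
time: 13.85
eef_pos: [464.4, -87.0, 395.1]
eef_rot: [[-0.991, -0.036, 0.132], [-0.027, 0.997, 0.073], [-0.134, 0.069, -0.989]]
wrist_force: [0.1, 0.8, 0.2]
finger_gap: 85.3
grip_force: 0.0
```

```bash
python3 -c "
from fit2 import *
s=readout.observe();print(s['eef_pos'],s['joints'],s['time'])
print(rel((427,272,380),down(p[2])))
"
```

```text
[464.42731005 -87.0343431  395.11704347] [-0.5229176  -0.02205193  1.47732181  0.12957336  1.60731599 -2.11530417] 13.85
(array([0.74 , 8.957, 0.905]), array([ 0.058,  0.14 , -0.167]))
```

Emit:
servo_tool(
  plan=[
    [[0.1,0.95,0.05,0.01,0.03,-0.03,1],[0.2,1.9,0.1,0.025,0.06,-0.07,1],[0.3,2.85,0.15,0.035,0.09,-0.1,1],[0.4,3.8,0.2,0.045,0.12,-0.13,1],[0.5,4.8,0.3,0.058,0.14,-0.167,1]],
  ],
)

```text
time: 14.35
eef_pos: [440.3, 105.3, 393.7]
eef_rot: [[-0.981, -0.196, 0.002], [-0.196, 0.981, 0.002], [-0.003, 0.001, -1.0]]
wrist_force: [1.0, 0.8, -0.3]
finger_gap: 85.5
grip_force: 0.0
```

```bash
python3 -c "
from fit2 import *
s=readout.observe();print(s['eef_pos'],s['joints'],s['time'])
print(rel(W(p,(-152,284,380))[0],down(p[2])),rel(W(p,(-152,284,279-18.7))[0],down(p[2])))
"
```

```text
[440.30379384 105.26267051 393.72643532] [-1.39714201e-02  1.47718662e-02  1.43447841e+00  1.71705335e-03
  1.68997217e+00 -1.78185082e+00] 14.35
(array([-0.444,  4.145,  0.349]), array([ 0.001,  0.003, -0.001])) (array([-0.436,  4.141,  3.342]), array([ 0.001,  0.003, -0.001]))
```

Emit:
servo_tool(
  plan=[
    [[-0.1,1.0,0.1,0,0,0,1],[-0.2,2.0,0.2,0,0,0,1],[-0.3,3.0,0.3,0,0,0,1],[-0.44,4.14,0.35,0,0,0,1],[-0.44,4.14,0.35,0,0,0,1]],
  ],
)

```text
time: 14.85
eef_pos: [424.0, 274.3, 379.2]
eef_rot: [[-0.98, -0.201, 0.001], [-0.201, 0.98, 0.005], [-0.002, 0.005, -1.0]]
wrist_force: [-0.0, -0.4, -0.5]
finger_gap: 85.2
grip_force: 0.0
```

```bash
python3 -c "
from fit2 import *
s=readout.observe();c=camera_info('wrist');im=get_image('wrist');cv2.imwrite('pics/w6.png',im[:,:,::-1]);print(s['eef_pos'])
print(rel(W(p,(-152,284,279-18.7))[0],down(p[2])))
q=proj(c,W(p,[(-115,284,279),(-190,284,279)]));print(q)
m=(im.max(2)<45).astype('uint8')
n,l,st,ce=cv2.connectedComponentsWithStats(m)
for i in range(1,n):
    if st[i,4]>800: print(st[i],ce[i])
for y in np.linspace(q[0,1],q[1,1],6).astype(int):
    if 0<=y<480: x=np.where(m[y,200:450])[0]+200; print(y,x.min() if len(x) else None,x.max() if len(x) else None,len(x))
"
```

```text
[424.04273648 274.32084404 379.17702079]
(array([-0.006, -0.028,  2.975]), array([0.003, 0.002, 0.003]))
[[307.4712495  288.13377011]
 [307.5435314  178.34279594]]
[    0   304   640   176 54787] [314.77012795 425.89287605]
288 292 318 13
266 200 318 21
244 220 319 14
222 None None 0
200 None None 0
178 None None 0
```

Emit:
servo_tool(
  plan=[
    [[0,-0.03,0.8,0,0,0,1],[0,-0.03,1.6,0,0,0,1],[0,-0.03,2.4,0,0,0,1],[0,-0.03,2.9,0,0,0,1],[0,-0.03,2.9,0,0,0,1]],
  ],
)

```text
time: 15.4
eef_pos: [424.7, 267.2, 260.9]
eef_rot: [[-0.981, -0.194, -0.004], [-0.194, 0.981, 0.0], [0.003, 0.001, -1.0]]
wrist_force: [-0.3, -0.1, 0.5]
finger_gap: 85.1
grip_force: 0.0
```

Emit:
servo_tool(
  plan=[
    [[0,0,0,0,0,0,-1],[0,0,0,0,0,0,-1],[0,0,0,0,0,0,-1],[0,0,0,0,0,0,-1],[0,0,0,0,0,0,-1]],
  ],
  force=50,
)

```text
time: 15.9
eef_pos: [426.3, 269.9, 264.2]
eef_rot: [[-0.981, -0.196, 0.003], [-0.196, 0.981, 0.004], [-0.004, 0.003, -1.0]]
wrist_force: [-1.7, 0.6, 2.9]
finger_gap: 18.6
grip_force: 48.7
```

```bash
cat > lv.py <<'E'
from fit2 import *
s=readout.observe();print(s['time'],s['joints'].round(2),s['wrist_force'].round(1))
R0=np.array(s['eef_rot']);g=s['eef_pos']-R0[:,2]*(-0+18.7)
st=W([0,0,-p[2]],g-[p[0],p[1],0])[0]-[0,200,180]
print('grasp rel pivot',st.round(1),np.hypot(*st[1:]),'tilt',np.arctan2(99,84)*-1+np.arctan2(st[2],st[1]))
E
python3 lv.py; python3 -c "
import numpy as np
# tilt t: (y,z)=130(cos(a0+t),sin(a0+t)); tool y=+y, tool z=-z
a0=np.arctan2(99,84)
P=lambda t:np.array([np.cos(a0+t),-np.sin(a0+t)])*130/40
for k in range(0,17): print(k,round(.125*k,3),(P(.125*k)-P(0)).round(3))
"
```

```text
15.9 [ 0.34  0.15  1.59  0.    1.4  -1.43] [-1.7  0.6  2.9]
grasp rel pivot [-151.3   82.3  102.9] 131.78315441110414 tilt 0.029269280536187492
0 0.0 [0. 0.]
1 0.125 [-0.325 -0.243]
2 0.25 [-0.678 -0.443]
3 0.375 [-1.054 -0.598]
4 0.5 [-1.445 -0.705]
5 0.625 [-1.847 -0.762]
6 0.75 [-2.253 -0.768]
7 0.875 [-2.657 -0.724]
8 1.0 [-3.052 -0.63 ]
9 1.125 [-3.432 -0.488]
10 1.25 [-3.791 -0.299]
11 1.375 [-4.124 -0.066]
12 1.5 [-4.426  0.205]
13 1.625 [-4.691  0.513]
14 1.75 [-4.916  0.851]
15 1.875 [-5.097  1.214]
16 2.0 [-5.231  1.597]
```

Emit:
servo_tool(
  plan=[
    [[0,-0.325,-0.243,0,0,0,-1],[0,-0.678,-0.443,0,0,0,-1],[0,-1.054,-0.598,0,0,0,-1],[0,-1.445,-0.705,0,0,0,-1],[0,-1.847,-0.762,0,0,0,-1]],
  ],
)

```text
time: 16.4
eef_pos: [440.3, 196.3, 293.8]
eef_rot: [[-0.981, -0.196, 0.001], [-0.196, 0.981, 0.004], [-0.002, 0.003, -1.0]]
wrist_force: [1.5, 3.2, -5.0]
finger_gap: 18.4
grip_force: 48.9
```

```bash
python3 lv.py
```

```text
16.4 [ 0.18  0.1   1.58  0.    1.46 -1.58] [ 1.5  3.2 -5. ]
grasp rel pivot [-152.1    7.4  132.5] 132.7380629001226 tilt 0.6477091495870901
```

Emit:
servo_tool(
  plan=[
    [[0,-0.406,-0.006,0,0,0,-1],[0,-0.81,0.038,0,0,0,-1],[0,-1.205,0.132,0,0,0,-1],[0,-1.585,0.274,0,0,0,-1],[0,-1.944,0.463,0,0,0,-1]],
  ],
)

```text
time: 16.9
eef_pos: [454.8, 120.8, 274.3]
eef_rot: [[-0.981, -0.196, -0.001], [-0.196, 0.981, 0.005], [-0.0, 0.005, -1.0]]
wrist_force: [0.0, 8.9, -5.9]
finger_gap: 18.4
grip_force: 49.2
```

```bash
python3 lv.py
```

```text
16.9 [ 0.02  0.09  1.64  0.01  1.42 -1.75] [ 0.   8.9 -5.9]
grasp rel pivot [-152.8  -69.5  113. ] 132.64168465522647 tilt 1.2549711894422155
```

Emit:
servo_tool(
  plan=[
    [[0,-0.2,0.135,0,0,0,-1],[0,-0.4,0.285,0,0,0,-1],[0,-0.578,0.447,0,0,0,-1],[0,-0.745,0.625,0,0,0,-1],[0,-0.9,0.812,0,0,0,-1]],
  ],
)

```text
time: 17.4
eef_pos: [461.4, 86.2, 241.7]
eef_rot: [[-0.981, -0.196, -0.001], [-0.196, 0.981, 0.006], [0.0, 0.006, -1.0]]
wrist_force: [-2.3, 9.0, -1.2]
finger_gap: 18.3
grip_force: 49.6
```

Emit:
servo_tool(
  plan=[
    [[0,-0.095,0.13,0,0,0,-1],[0,-0.185,0.268,0,0,0,-1],[0,-0.265,0.41,0,0,0,-1],[0,-0.34,0.555,0,0,0,-1],[0,-0.406,0.701,0,0,0,-1]],
  ],
)

```text
time: 17.9
eef_pos: [464.3, 70.6, 213.7]
eef_rot: [[-0.981, -0.196, -0.002], [-0.196, 0.981, 0.006], [0.001, 0.006, -1.0]]
wrist_force: [-3.2, 7.2, -0.4]
finger_gap: 18.1
grip_force: 49.7
```

Emit:
servo_tool(
  plan=[
    [[0,-0.03,0.07,0,0,0,-1],[0,-0.06,0.14,0,0,0,-1],[0,-0.09,0.22,0,0,0,-1],[0,-0.105,0.29,0,0,0,-1],[0,-0.105,0.29,0,0,0,-1]],
  ],
)

```text
time: 18.4
eef_pos: [465.1, 66.5, 202.0]
eef_rot: [[-0.981, -0.196, -0.002], [-0.196, 0.981, 0.006], [0.001, 0.006, -1.0]]
wrist_force: [-1.5, 7.4, -3.6]
finger_gap: 18.4
grip_force: 49.5
```

Emit:
servo_tool(
  plan=[
    [[0,0,0,0,0,0,-1],[0,0,0,0,0,0,-1],[0,0,0,0,0,0,-1],[0,0,0,0,0,0,-1],[0,0,0,0,0,0,-1]],
  ],
)

```text
time: 18.9
eef_pos: [465.1, 66.5, 202.0]
eef_rot: [[-0.981, -0.196, -0.002], [-0.196, 0.981, 0.005], [0.001, 0.006, -1.0]]
wrist_force: [-1.2, 6.8, -3.5]
finger_gap: 18.0
grip_force: 49.5
```

```bash
python3 lv.py; python3 -c "
from h import *
im=get_image('top');cv2.imwrite('pics/top7.png',cv2.resize(im[110:310,170:450,::-1],(800,571)))
c=camera_info('top')
from fit2 import p,W
g=im.astype(int); m=(cv2.resize(im,None,fx=1,fy=1).min(2)>150).astype('uint8')
n,l,st,ce=cv2.connectedComponentsWithStats(m)
q=proj(c,W(p,[(-70,20,40),(70,20,40),(70,180,40),(-70,180,40)]));print(q.round())
for i in range(1,n):
    if st[i,4]>10 and 180<ce[i][0]<340 and 150<ce[i][1]<260: print(st[i],ce[i])
"
```

```text
18.9 [-0.1   0.14  1.76  0.01  1.24 -1.87] [-1.2  6.8 -3.5]
grasp rel pivot [-153.3 -124.8   40.7] 131.28105013702543 tilt 1.9595772519508423
[[297. 229.]
 [287. 187.]
 [238. 198.]
 [246. 240.]]
[305 197  20   9  78] [314.83333333 201.43589744]
[304 225  30  10 122] [317.87704918 229.22131148]
```

Emit:
servo_tool(
  plan=[
    [[0,-0.01,0.05,0,0,0,-1],[0,-0.02,0.1,0,0,0,-1],[0,-0.02,0.13,0,0,0,-1],[0,-0.02,0.13,0,0,0,-1],[0,-0.02,0.13,0,0,0,-1]],
  ],
)

```text
time: 19.45
eef_pos: [465.4, 65.5, 198.4]
eef_rot: [[-0.981, -0.196, -0.001], [-0.196, 0.981, 0.005], [-0.0, 0.005, -1.0]]
wrist_force: [-7.0, 6.0, 9.0]
finger_gap: 18.0
grip_force: 50.8
```

Emit:
servo_tool(
  plan=[
    [[0,0,0,0,0,0,-1],[0,0,0,0,0,0,-1],[0,0,0,0,0,0,-1],[0,0,0,0,0,0,-1],[0,0,0,0,0,0,-1]],
  ],
)

```text
time: 19.95
eef_pos: [465.4, 65.5, 198.4]
eef_rot: [[-0.981, -0.196, -0.001], [-0.196, 0.981, 0.005], [-0.0, 0.005, -1.0]]
wrist_force: [-7.3, 5.9, 9.3]
finger_gap: 18.7
grip_force: 50.8
```

```bash
python3 lv.py; python3 -c "
import numpy as np
a0=np.arctan2(99,84)
P=lambda t:np.array([np.cos(a0+t),-np.sin(a0+t)])*130/40
for b in (2,1.5,.875,.25):
  print(b,[(P(b-.125*k)-P(b)).round(3).tolist() for k in range(1,6)])
"
```

```text
19.95 [-0.1   0.14  1.77  0.01  1.23 -1.87] [-7.3  5.9  9.3]
grasp rel pivot [-153.3 -125.8   37.1] 131.1332957893249 tilt 1.9874024808321873
2 [[0.134, -0.383], [0.315, -0.747], [0.54, -1.085], [0.805, -1.392], [1.107, -1.664]]
1.5 [[0.301, -0.272], [0.634, -0.504], [0.994, -0.693], [1.374, -0.836], [1.769, -0.93]]
0.875 [[0.404, -0.044], [0.81, -0.038], [1.211, 0.02], [1.603, 0.126], [1.978, 0.281]]
0.25 [[0.353, 0.2], [0.678, 0.443], [0.971, 0.725], [1.226, 1.04], [1.44, 1.386]]
```

Emit:
servo_tool(
  plan=[
    [[0,0.134,-0.383,0,0,0,-1],[0,0.315,-0.747,0,0,0,-1],[0,0.54,-1.085,0,0,0,-1],[0,0.805,-1.392,0,0,0,-1],[0,1.107,-1.664,0,0,0,-1]],
  ],
)

```text
time: 20.45
eef_pos: [457.3, 107.6, 264.5]
eef_rot: [[-0.981, -0.195, -0.0], [-0.195, 0.981, 0.002], [0.0, 0.002, -1.0]]
wrist_force: [-2.3, 0.0, -4.0]
finger_gap: 18.2
grip_force: 49.6
```

Emit:
servo_tool(
  plan=[
    [[0,0.333,-0.233,0,0,0,-1],[0,0.692,-0.422,0,0,0,-1],[0,1.072,-0.564,0,0,0,-1],[0,1.467,-0.658,0,0,0,-1],[0,1.871,-0.702,0,0,0,-1]],
  ],
)

```text
time: 20.95
eef_pos: [443.2, 181.7, 293.8]
eef_rot: [[-0.981, -0.196, 0.003], [-0.196, 0.981, 0.001], [-0.003, 0.001, -1.0]]
wrist_force: [-2.8, -2.3, -1.3]
finger_gap: 18.3
grip_force: 50.1
```

Emit:
servo_tool(
  plan=[
    [[0,0.406,0.006,0,0,0,-1],[0,0.808,0.063,0,0,0,-1],[0,1.199,0.17,0,0,0,-1],[0,1.575,0.325,0,0,0,-1],[0,1.928,0.525,0,0,0,-1]],
  ],
)

```text
time: 21.45
eef_pos: [428.5, 258.4, 272.8]
eef_rot: [[-0.98, -0.197, 0.004], [-0.197, 0.98, 0.004], [-0.005, 0.003, -1.0]]
wrist_force: [-0.7, -1.9, 2.4]
finger_gap: 18.5
grip_force: 50.3
```

Emit:
servo_tool(
  plan=[
    [[0,0.08,0.06,0,0,0,-1],[0,0.16,0.12,0,0,0,-1],[0,0.24,0.18,0,0,0,-1],[0,0.3,0.22,0,0,0,-1],[0,0.325,0.243,0,0,0,-1]],
  ],
)

```text
time: 21.95
eef_pos: [426.1, 271.1, 263.0]
eef_rot: [[-0.98, -0.197, 0.003], [-0.197, 0.98, 0.005], [-0.004, 0.004, -1.0]]
wrist_force: [-4.2, -1.3, 11.1]
finger_gap: 18.2
grip_force: 51.2
```

```bash
python3 lv.py
```

```text
21.95 [ 0.34  0.15  1.59  0.    1.39 -1.43] [-4.2 -1.3 11.1]
grasp rel pivot [-151.3   83.5  101.7] 131.586413672535 tilt 0.016158758664929995
```

Emit:
servo_tool(
  plan=[
    [[0,0.03,0.03,0,0,0,-1],[0,0.06,0.05,0,0,0,-1],[0,0.07,0.06,0,0,0,-1],[0,0.07,0.06,0,0,0,-1],[0,0.07,0.06,0,0,0,-1]],
  ],
)

```text
time: 22.45
eef_pos: [426.1, 271.3, 262.8]
eef_rot: [[-0.981, -0.196, 0.006], [-0.196, 0.981, 0.001], [-0.006, -0.0, -1.0]]
wrist_force: [-6.2, -9.6, 19.5]
finger_gap: 18.4
grip_force: 52.2
```

Emit:
servo_tool(
  plan=[
    [[0,-0.03,-0.03,0,0,0,0],[0,-0.03,-0.03,0,0,0,1],[0,-0.03,-0.03,0,0,0,1],[0,-0.03,-0.03,0,0,0,1],[0,-0.03,-0.5,0,0,0,1]],
  ],
)

```text
time: 22.95
eef_pos: [424.2, 270.9, 276.9]
eef_rot: [[-0.981, -0.196, -0.004], [-0.196, 0.981, 0.001], [0.004, 0.002, -1.0]]
wrist_force: [0.5, -0.9, -0.3]
finger_gap: 85.4
grip_force: 0.0
```

Emit:
servo_tool(
  plan=[
    [[0,0,-0.9,0,0,0,1],[0,0,-1.8,0,0,0,1],[1.0,0,-2.6,0,0,0,1],[2.0,0,-3.0,0,0,0,1],[3.0,0.3,-3.0,0,0,0,1]],
  ],
)

```text
time: 23.45
eef_pos: [305.4, 258.9, 401.5]
eef_rot: [[-0.981, -0.195, 0.006], [-0.195, 0.981, 0.004], [-0.007, 0.003, -1.0]]
wrist_force: [-0.7, 0.3, -0.2]
finger_gap: 85.3
grip_force: 0.0
```

Run:
```python
from h import *
print(readout.observe()["eef_pos"],readout.observe()["time"])
a=get_image('top')[140:280,175:345,::-1]
b=get_image('side')[220:350,190:330,::-1]
cv2.imwrite('pics/fin.png',np.hstack([cv2.resize(a,(400,330),interpolation=2),cv2.resize(b,(355,330),interpolation=2)]))
```

```text
[305.37533885 258.86228986 401.51828134] 23.45
```

View pics/fin.png

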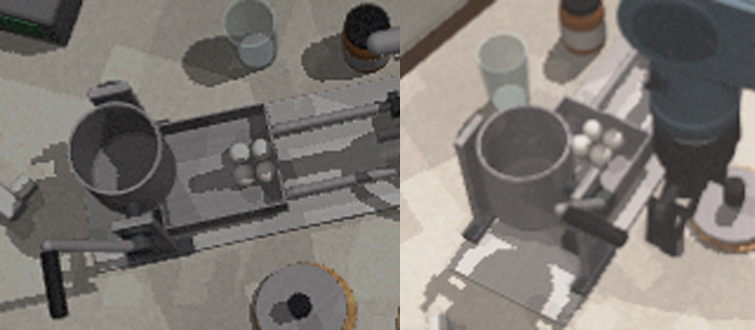

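All four balls are in the tray, at about (252,161) in the left crop. The pot is upright and empty, the lid is on the pad, and the gripper is clear.

```bash
python3 -c "
from plant import job_done
print(job_done())"
```

```text
the job is handed in; nothing more can be done
None
```

I handed the job in at 23.5 s: the lid lies flat, knob up, on the 136 mm pad, the tray is wound to its stop, all four balls are in the tray, the pot is back upright, and the gripper is open and clear; `job_done()` returned no verdict.

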